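Flip the marker flap of the sold-out bin

ROBOT

A 6-joint arm with a two-finger parallel gripper is mounted at the origin on the work surface. World frame = base frame: x ahead of the robot, y to its left, z up, the work surface at z = 0. Lengths are in m, angles in rad, forces in N, time in s.
With the tool pointing down it reaches from about 0.35 to 0.975 m from the base axis. Payload 4.9 kg.
Tool frame: the origin (TCP) lies on the centre line of the jaws, within the pads' length; the fingertips stand 14 mm ahead of it and the grasp point (between the pads) lies 5 mm behind it; z points along the fingers, y is the line along which they close (so a half turn about z gives the same grasp; the last joint's range is limited). The gripper opens to 85 mm and grips with 20 to 120 N. Pads are 22 mm wide; open, the fingers measure 114 mm over their backs; the gripper's body (76 mm by 85 mm) begins 54 mm behind the grasp point. The pads swing forward as they close: fully open they stand 13 mm farther back than shut.
Start: joints at [-1.242, 0.053, 1.613, -0, 1.476, -0.119], TCP at [0.271, -0.563, 0.245] pointing down, gripper open.
Joint ranges: [-3.01, 3.01], [-1.01, 2.22], [0.06, 2.58], [-1.02, 4.17], [0.09, 2.62], [-3.14, 3.14]. Speed limits (rad/s): [2.57, 2.57, 3.14, 3.14, 3.14, 3.14].

INTERFACE

Orientations are given as a unit quaternion [w, x, y, z].
In Python, from plant import * gives the robot as it stands.
- The arm moves only by the tool send_rows, never from a script. Its argument "steps" is a list of rows, each an object with "translation": the shift along the tool's x, y, z in cm, a list of three; "delta_rot": the turn, a rotation vector about the tool's x, y, z in rad, a list of three; "jaw": the finger opening in cm, from 0 to 8.54. In form: [{"translation": [dx, dy, dz], "delta_rot": [rx, ry, rz], "jaw": jaw}, ...]. A call has exactly 8 rows; each row is the pose to reach, as a shift and turn from the pose commanded when the call began, along the tool's axes at that moment; what a row does not reach only later rows make up. A row lasts 1/10 s, in which the tool goes at most 50 mm and 8.59 degrees, less where a joint would pass 70% of its speed; a pose out of reach is approached as far as the arm can. A call with a gripper value outside its range is refused whole. The fingers move at their own pace and stop on an object; the grip force is fixed at half the most. Time passes only in rows, so rows that repeat a pose let the fingers close, or fill a call up. It gives the time, the measured TCP pose, the force, the opening and the grip force at its end, in the units of the state.
- state(): the state, without advancing time (a new reading comes with each control period).
- grab_frame(name): name is "side" or "top"; returns a dict with "pixels" (384x512x3 uint8, blue, green, red), "range_z" (384x512 float32, m along the optical axis (not along the pixel's ray), 0 where there is no reading), "fx", "fy", "cx", "cy" (pixels), "rvec" (rotation vector, rad) and "tvec" (3), from world to camera coordinates, as OpenCV has them. Camera axes: x right, y down, z forward; pixel columns grow to the right and rows downward; lengths in m; the calibration is good to about 2 mm. A picture is of the moment at which its call begins.
- job_done(): hands the job in; it is judged then, once.
The state is a dict: "time": time; "joint_pos": joint angles; "joint_vel": joint speeds; "joint_efforts": joint torques, N m; "tool_pos": TCP position; "tool_rot": TCP orientation; "contact_force": force on the tool from outside, world axes, zero at the start; "ft_torque": the same for the moment, N m; "gripper_width": opening from 0.0 (shut) to 1.0 (fully open); "grasp_force": force on a finger pad.
Only numpy, scipy, OpenCV 4.12 (cv2) and the standard library are available. Lean on these libraries where they do the work, as an engineer would, in place of code of your own. Each camera call takes 0.05 s, during which the arm holds its last target. There are 200 camera calls.

TASK

Each of the three white two-compartment parts bins has a hinged metal marker flap that lies over one compartment and leaves the other one open to the customers. In one bin the open compartment has sold out: with a fingertip, swing that bin's flap right over its pivot, so that it lies flat over the empty compartment with its crossed face up and the full compartment is open. Do it with a light push, without pinching or gripping it, pick nothing up, keep the bins standing in their places in the tray, and leave the other two flaps and the loose things around as they are.

Things in the scene. Friction and masses are not known exactly. Their poses are not given: they have to be found in the camera images.
- bin_a: Bin with the sold-out open side: loose white bin 140 (x) x 104 (y) x 60 mm high, 0.6 kg, walls 4 mm, a divider along y splits it: near (-x) side full of relays to some 8 mm below the rim, far (+x) side EMPTY. Origin: centre of underside; x away from the robot within 0.2 rad. Stands on the tray floor. The 3 bins differ only in contents and stand left, middle, right in any order, some 31 mm apart.
- flap_a (a joint): Angle of bin_a's flap, rad: 0 flat over the near, full side (disc face up), pi/2 upright, pi flat over the far, empty side (crossed face up). Starts at 0 to 0.12. Stiff pivot: it stays at any angle where it is left; some 0.6 N at the free edge moves it. Aluminium, 45 g, 84 mm wide, 3 mm thick.
- flap_a_hinge (a point): Middle of the pivot of bin_a's flap, on the pivot line (parallel to the bin's y), 61.5 mm above the bin's underside, above the middle of the bin.
- flap_a_edge (a point): Middle of the free edge of bin_a's flap: outermost point of the rolled edge (6 mm thick), half-way through its thickness, 92 mm from the pivot line. The edge overhangs the bin's end wall by 22 mm, with open air below it down to the tray floor, so a fingertip fits under it.
- bin_b: Another such bin, same size and axes: both compartments full of small transformers, flap over the near one. Nothing to be done here.
- flap_b (a joint): Angle of bin_b's flap, same meaning; starts between 0 and 0.12 and is to be left there.
- bin_c: Another such bin, same size and axes: near compartment full of connectors and open, far one empty, its flap already flipped over the far one. Nothing to be done here.
- flap_c (a joint): Angle of bin_c's flap, same meaning; starts between 3.05 and 3.14 and is to be left there.
- tray: Shallow blue plastic tray fixed to the table, 250 mm (x) by 580 mm (y), rim 22 mm high, walls and floor 5 mm; origin at the centre of its underside. The bins stand in it side by side along its y, midway along its x.
- transformer_center (a point): Loose transformer with a copper coil, 44 by 34 by 40 mm high, standing in the tray near its left (+y) end; this point is its centre. Leave alone.
- reel_center (a point): Loose grey reel, 54 mm across and 38 mm high, standing in the tray near its right (-y) end; this point is its centre. Leave alone.

How it is judged:
By the outcome, as a careful person would: the job done as asked, in the order asked, and still so for the second after the job is handed in, with the robot touching nothing.
It also fails if it takes over 42 s, if anything falls off the work surface, if the arm or the gripper's body presses on something with over 40 N, if the wrist force passes 120 N, or if a joint passes its speed limit or range.

## Working session

There is one attempt and no reset: what is moved stays moved. The work goes in short steps, Python scripts to look and compute and a tool call to move; the robot and the scene stay as the last step left them, time stands still between calls to the robot, and variables do not carry over. Pictures are saved under pics/ and viewed, at most 10 in all, crops included, and the job is handed in when it is done.

Besides the shell and the picture viewer there is one more tool, called after "Request:" as a command line: name --argument value ..., lists and objects as JSON in quotes. send_rows: Moves the arm, as the interface text tells. Its arguments: {"type":"object","properties":{"steps":{"type":"array","items":{"type":"object","properties":{"translation":{"type":"array","items":{"type":"number"}},"delta_rot":{"type":"array","items":{"type":"number"}},"jaw":{"type":"number"}}}}},"required":["steps"]}

```bash
mkdir -p pics; cat > h.py <<'E'
from plant import *
import numpy as np, cv2, pickle
from scipy.spatial.transform import Rotation as R
def grab(n):
    f=grab_frame(n); pickle.dump(f,open(n+'.pkl','wb')); return f
def load(n): return pickle.load(open(n+'.pkl','rb'))
def cloud(f):
    z=f['range_z']; v,u=np.mgrid[:z.shape[0],:z.shape[1]]
    c=np.stack([(u-f['cx'])/f['fx']*z,(v-f['cy'])/f['fy']*z,z],-1)
    M=cv2.Rodrigues(np.array(f['rvec'],float))[0]
    w=(c-np.array(f['tvec']).ravel())@M
    w[z==0]=np.nan
    return w
E
python3 - <<'E'
from h import *
for n in('top','side'):
    f=grab(n); cv2.imwrite(f'pics/{n}0.png',cv2.resize(f['pixels'],(800,600),interpolation=cv2.INTER_CUBIC))
    M=cv2.Rodrigues(np.array(f['rvec'],float))[0]; print(n,f['fx'],-M.T@np.array(f['tvec']).ravel(),M[2])
print(state())
E
```

```text
top 351.6845108044368 [0.38248195 0.05177004 0.86330059] [ 0.21601694  0.01153307 -0.9763215 ]
side 389.99045370379025 [0.34577797 0.58242787 0.57170975] [ 0.28506391 -0.70067555 -0.65405837]
{'time': 0.1, 'joint_pos': array([-1.24199634e+00,  5.33030856e-02,  1.61416803e+00, -2.95464262e-05,
        1.47600929e+00, -1.18989693e-01]), 'joint_vel': array([ 0.00038836, -0.0022787 , -0.00327709,  0.000373  ,  0.0004133 ,
        0.00223442]), 'joint_efforts': array([ 5.39505018e-04, -3.94901276e+01, -3.71364391e+01, -7.41411941e-05,
        3.95097595e-03,  1.13623253e-05]), 'tool_pos': array([ 0.27043052, -0.56285928,  0.24417157]), 'tool_rot': array([-9.37150446e-04,  9.75039332e-01,  2.22030202e-01, -1.13461007e-04]), 'contact_force': array([-0.58685464,  0.12178259, -0.55895161]), 'ft_torque': array([ 0.03476327, -0.01218696,  0.00086867]), 'grasp_force': 0.0, 'gripper_width': 1.0003989864286433}
```

View pics/top0.png

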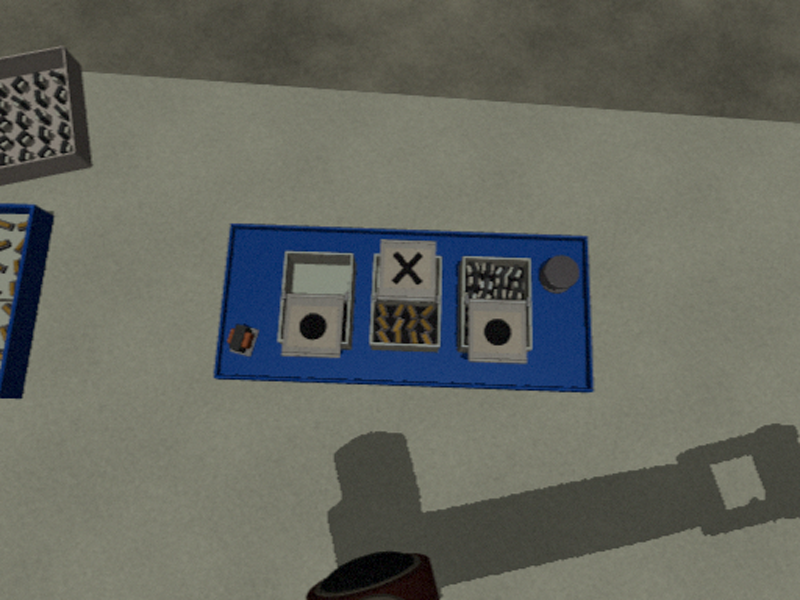

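View pics/side0.png

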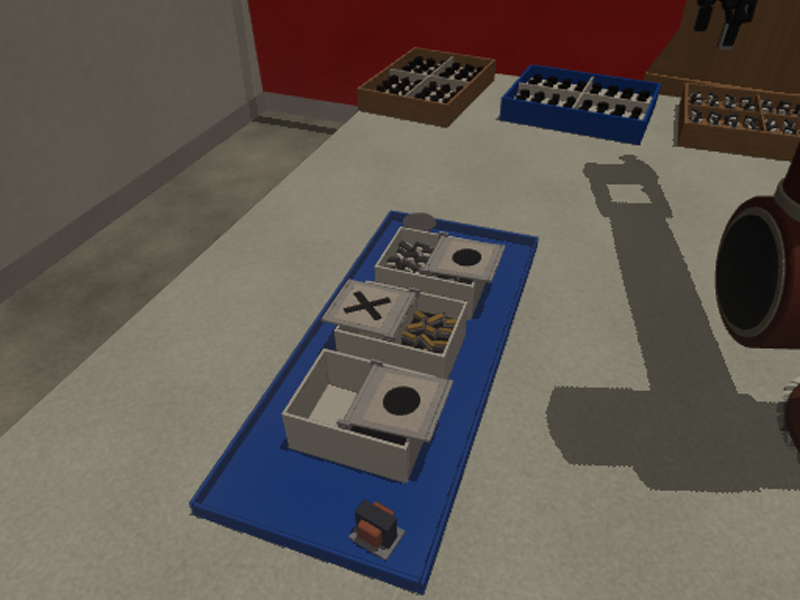

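The sold-out bin is the left (+y) one. In the top view (800x600) its disc flap is centred near (312,325), with free-edge corners near (282,355) and (340,357), and its empty compartment is near (318,272). The middle bin is already flipped, and the right bin has both sides full. The transformer stands at (242,338), clear of the flap's near edge.

```bash
python3 - <<'E'
from h import *
f=load('top'); w=cloud(f); k=.64
for p in [(230,226),(587,238),(217,377),(592,390),(282,355),(340,357),(287,298),(346,298),(312,325),(242,335),(318,272)]:
    u,v=[int(round(a*k)) for a in p]; print(p,np.round(w[v,u],3))
for n in('top','side'):
    w=cloud(load(n)); P=w.reshape(-1,3)
    # flap a region
    u0=np.nanmean(w[int(325*k)-3:int(325*k)+4,int(312*k)-3:int(312*k)+4],axis=(0,1)) if n=='top' else u0
    s=P[(abs(P[:,0]-u0[0])<.075)&(abs(P[:,1]-u0[1])<.065)&(P[:,2]>.064)&(P[:,2]<.1)]
    print(n,u0,len(s),s.min(0),s.max(0)); 
    r=cv2.minAreaRect((s[:,:2]*1000).astype(np.float32)); print(r,cv2.boxPoints(r).round(1).tolist())
    A=np.c_[s[:,:2],np.ones(len(s))]; print('plane',np.linalg.lstsq(A,s[:,2],rcond=None)[0])
    # bin rim
    s=P[(abs(P[:,0]-u0[0]-.05)<.12)&(abs(P[:,1]-u0[1])<.07)&(P[:,2]>.055)&(P[:,2]<.1)]
    r=cv2.minAreaRect((s[:,:2]*1000).astype(np.float32)); print('bin',r,cv2.boxPoints(r).round(1).tolist(), np.percentile(s[:,2],[5,50,95]))
    s=P[(abs(P[:,0]-u0[0])<.1)&(abs(P[:,1]-u0[1]-.12)<.05)&(P[:,2]>.02)&(P[:,2]<.06)]
    print('transf',np.round(s.min(0),3),np.round(s.max(0),3))
E
```

```text
(230, 226) [ 0.678  0.362 -0.003]
(587, 238) [ 0.696 -0.224  0.021]
(217, 377) [0.43  0.338 0.02 ]
(592, 390) [ 0.452 -0.233  0.02 ]
(282, 355) [0.472 0.249 0.002]
(340, 357) [0.477 0.156 0.001]
(287, 298) [0.549 0.235 0.066]
(346, 298) [0.555 0.149 0.071]
(312, 325) [0.512 0.193 0.069]
(242, 335) [0.494 0.301 0.045]
(318, 272) [0.609 0.204 0.008]
top [0.51134457 0.19507182 0.07159413] 1568 [0.46475131 0.13952913 0.06403865] [0.58526474 0.2466679  0.07936567]
((526.65380859375, 192.40277099609375), (121.75965118408203, 103.44025421142578), 2.551271438598633) [[463.5, 241.39999389648438], [468.1000061035156, 138.0], [589.7999877929688, 143.39999389648438], [585.2000122070312, 246.8000030517578]]
plane [-0.07592392 -0.00279802  0.11022285]
bin ((546.572509765625, 193.46847534179688), (161.6525115966797, 104.54821014404297), 2.551271438598633) [[463.5, 242.10000610351562], [468.20001220703125, 137.60000610351562], [629.5999755859375, 144.8000030517578], [625.0, 249.3000030517578]] [0.06121686 0.07004595 0.07469704]
transf [0.429 0.266 0.02 ] [0.61  0.349 0.047]
side [0.51134457 0.19507182 0.07159413] 2559 [0.46508217 0.14243852 0.06400266] [0.58549559 0.25068903 0.07912286]
((527.3438720703125, 195.60260009765625), (121.09224700927734, 105.62594604492188), 2.7382919788360596) [[464.29998779296875, 245.5], [469.3999938964844, 140.0], [590.2999877929688, 145.6999969482422], [585.2999877929688, 251.1999969482422]]
plane [-0.08094705 -0.01378418  0.11662661]
bin ((547.5701293945312, 196.8843536376953), (162.0415802001953, 106.36880493164062), 2.4110069274902344) [[464.3999938964844, 246.60000610351562], [468.8999938964844, 140.3000030517578], [630.7999877929688, 147.1999969482422], [626.2999877929688, 253.39999389648438]] [0.05795748 0.07120479 0.0761842 ]
transf [0.43  0.266 0.02 ] [0.611 0.354 0.048]
```

Measured: hinge of bin_a at about (0.558, 0.195, 0.0665), yaw about 0.044 rad. The free edge is at x≈0.466, z≈0.074, which is 92 mm from the pivot as it should be. Plan: shut fingers tilted 45°, tip under the edge, upper tip corner following the flap's arc.

```bash
cat >> h.py <<'E'
def rot(a,yaw=0.044):
    # tool z = forward/down by a deg below horizontal, tool x = upward normal
    a=np.radians(a); d=np.array([np.cos(a),0,-np.sin(a)]); n=np.array([np.sin(a),0,np.cos(a)])
    return R.from_euler('z',yaw)*R.from_matrix(np.c_[n,np.cross(d,n),d])
def cur():
    s=state(); q=s['tool_rot']; return s['tool_pos'],R.from_quat([q[1],q[2],q[3],q[0]])
def rel(p,r,base=None):
    p0,r0=base or cur()
    return (r0.inv().apply(np.array(p)-p0)*100).round(2).tolist(),(r0.inv()*r).as_rotvec().round(3).tolist()
E
python3 - <<'E'
from h import *
print(rel([.45,-.2,.28],rot(90)))
E
```

```text
([31.9, -24.94, -3.53], [-0.002, 0.0, 0.404])
```

Request:
send_rows --steps '[{"translation": [31.9, -24.9, -3.5], "delta_rot": [0, 0, 0.404], "jaw": 0}, {"translation": [31.9, -24.9, -3.5], "delta_rot": [0, 0, 0.404], "jaw": 0}, {"translation": [31.9, -24.9, -3.5], "delta_rot": [0, 0, 0.404], "jaw": 0}, {"translation": [31.9, -24.9, -3.5], "delta_rot": [0, 0, 0.404], "jaw": 0}, {"translation": [31.9, -24.9, -3.5], "delta_rot": [0, 0, 0.404], "jaw": 0}, {"translation": [31.9, -24.9, -3.5], "delta_rot": [0, 0, 0.404], "jaw": 0}, {"translation": [31.9, -24.9, -3.5], "delta_rot": [0, 0, 0.404], "jaw": 0}, {"translation": [31.9, -24.9, -3.5], "delta_rot": [0, 0, 0.404], "jaw": 0}]'

```text
time: 0.9
tool_pos: [0.4479, -0.2043, 0.2796]
tool_rot: [-0.0, 1.0, 0.022, -0.0]
contact_force: [0.7, -0.2, 0.1]
gripper_width: 0.0
grasp_force: 0.0
```

```bash
python3 - <<'E'
from h import *
print(cur()[0], rel([.40,.19,.21],rot(45)))
E
```

```text
[ 0.44785581 -0.20425691  0.27956967] ([-3.07, -39.6, 6.96], [0.0, 0.786, -0.001])
```

Request:
send_rows --steps '[{"translation": [-3.1, -39.6, 7.0], "delta_rot": [0, 0.786, 0], "jaw": 0}, {"translation": [-3.1, -39.6, 7.0], "delta_rot": [0, 0.786, 0], "jaw": 0}, {"translation": [-3.1, -39.6, 7.0], "delta_rot": [0, 0.786, 0], "jaw": 0}, {"translation": [-3.1, -39.6, 7.0], "delta_rot": [0, 0.786, 0], "jaw": 0}, {"translation": [-3.1, -39.6, 7.0], "delta_rot": [0, 0.786, 0], "jaw": 0}, {"translation": [-3.1, -39.6, 7.0], "delta_rot": [0, 0.786, 0], "jaw": 0}, {"translation": [-3.1, -39.6, 7.0], "delta_rot": [0, 0.786, 0], "jaw": 0}, {"translation": [-3.1, -39.6, 7.0], "delta_rot": [0, 0.786, 0], "jaw": 0}]'

```text
time: 1.7
tool_pos: [0.4058, 0.1694, 0.2111]
tool_rot: [-0.008, 0.924, 0.02, 0.382]
contact_force: [1.3, 0.6, -1.0]
gripper_width: -0.002
grasp_force: 0.0
```

```bash
python3 - <<'E'
from h import *
p,r=cur(); print(p, r.as_matrix()[:,2], state()['joint_pos'].round(2), rel([.39,.19,.126],rot(45)))
E
```

```text
[0.40580304 0.16939082 0.21114855] [ 0.7052773   0.03082042 -0.70826127] [ 0.36 -0.97  2.51 -0.29  0.86  1.99] ([-7.07, -2.13, 4.98], [0.0, 0.002, -0.0])
```

```bash
python3 - <<'E'
from h import *
print(rel([.432,.192,.12],rot(45)), rel([.432,.192,.055],rot(45)))
E
```

```text
([-4.51, -2.14, 8.37], [0.0, 0.002, -0.0]) ([-9.1, -2.15, 12.98], [0.0, 0.002, -0.0])
```

Request:
send_rows --steps '[{"translation": [-2.0, -2.1, 5.5], "delta_rot": [0, 0, 0], "jaw": 0}, {"translation": [-4.5, -2.1, 8.4], "delta_rot": [0, 0, 0], "jaw": 0}, {"translation": [-4.5, -2.1, 8.4], "delta_rot": [0, 0, 0], "jaw": 0}, {"translation": [-6.0, -2.1, 9.9], "delta_rot": [0, 0, 0], "jaw": 0}, {"translation": [-7.5, -2.1, 11.4], "delta_rot": [0, 0, 0], "jaw": 0}, {"translation": [-9.1, -2.1, 13.0], "delta_rot": [0, 0, 0], "jaw": 0}, {"translation": [-9.1, -2.1, 13.0], "delta_rot": [0, 0, 0], "jaw": 0}, {"translation": [-9.1, -2.1, 13.0], "delta_rot": [0, 0, 0], "jaw": 0}]'

```text
time: 2.5
tool_pos: [0.4346, 0.1897, 0.0583]
tool_rot: [-0.008, 0.924, 0.019, 0.383]
contact_force: [0.0, 0.0, 0.7]
gripper_width: -0.004
grasp_force: 0.0
```

```bash
python3 - <<'E'
from h import *
p,r=cur(); print(p, r.as_matrix()[:,2], state()['joint_pos'].round(2), rel([.462,.193,.050],rot(45)))
f=grab('side'); im=f['pixels'][190:340,170:370]; cv2.imwrite('pics/s1.png',cv2.resize(im,(800,600),interpolation=cv2.INTER_CUBIC))
E
```

```text
[0.43460257 0.18973058 0.05826326] [ 0.70670801  0.02988013 -0.70687408] [ 0.39 -0.48  2.54 -0.66  0.41  2.44] ([1.36, -0.21, 2.53], [0.001, -0.0, -0.001])
```

View pics/s1.png

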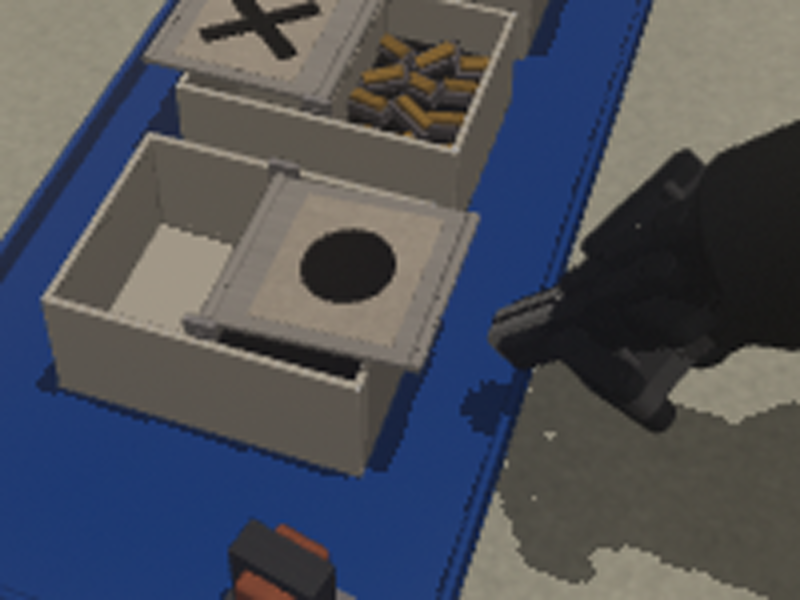

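The shut fingertips are at crop (495,330), in front of and below the flap's free edge (418,365)–(478,215), with nothing touched. I'll go under the edge next.

```bash
python3 - <<'E'
from h import *
w=cloud(load('side')); P=w[180:345,165:375].reshape(-1,3); T=np.array([.4445,.19,.048])
s=P[(np.linalg.norm(P-T,axis=1)<.04)&(P[:,2]>.025)&(P[:,0]<.46)]
d=np.array([.7071,.03,-.7071]); q=(s-np.array([.4346,.1897,.0583])); n=np.array([.7071,.03,.7071])
print(len(s), np.percentile(q@d,[90,97,100]),'n',np.percentile((q@n)[q@d>-.01],[0,5,95,100]),'y',np.percentile(q[q@d>-.01][:,1],[2,98]))
E
```

```text
246 [0.00634344 0.0105135  0.01412309] n [-0.00576699 -0.0037746   0.01231143  0.01280891] y [-0.01099489  0.01446204]
```

Request:
send_rows --steps '[{"translation": [0.2, -0.2, 0.3], "delta_rot": [0, 0, 0], "jaw": 0}, {"translation": [0.4, -0.2, 0.7], "delta_rot": [0, 0, 0], "jaw": 0}, {"translation": [0.6, -0.2, 1.1], "delta_rot": [0, 0, 0], "jaw": 0}, {"translation": [0.8, -0.2, 1.5], "delta_rot": [0, 0, 0], "jaw": 0}, {"translation": [1.0, -0.2, 1.9], "delta_rot": [0, 0, 0], "jaw": 0}, {"translation": [1.3, -0.2, 2.5], "delta_rot": [0, 0, 0], "jaw": 0}, {"translation": [1.3, -0.2, 2.5], "delta_rot": [0, 0, 0], "jaw": 0}, {"translation": [1.3, -0.2, 2.5], "delta_rot": [0, 0, 0], "jaw": 0}]'

```text
time: 3.35
tool_pos: [0.4605, 0.193, 0.0475]
tool_rot: [-0.008, 0.924, 0.02, 0.381]
contact_force: [-0.4, -0.4, -0.2]
gripper_width: 0.001
grasp_force: 0.0
```

```bash
python3 - <<'E'
from h import *
p,r=cur(); s=state(); print(p, s['joint_pos'].round(2), s['contact_force'])
# arc: upper tip corner at radius 82 inside (crossed face), from theta
H=np.array([.558,.195,.0665])
def tcp(th,a,rad=.080,off=.003):
    th,aa=np.radians(th),np.radians(a); d=np.array([np.cos(aa),-np.sin(aa)]); n=np.array([np.sin(aa),np.cos(aa)])
    u=np.array([-np.cos(th),np.sin(th)]); v=np.array([np.sin(th),np.cos(th)])
    C=u*rad-v*off
    lead=.011*n if th<np.radians(178) else 0*n
    c=C-.011*n-.014*d   # TCP in plane
    e=np.array([np.cos(.044),np.sin(.044),0]); return H+e*c[0]+np.array([0,0,c[1]])
for th in range(0,181,15):
    t=tcp(th,45); print(th,t.round(3),rel(t,rot(45)))
E
```

```text
[0.46046495 0.19301664 0.04747475] [ 0.37 -0.35  2.48 -0.73  0.34  2.51] [-0.36816111 -0.39863416 -0.16641326]
0 [0.46  0.191 0.066] ([1.27, 0.23, -1.3], [0.001, 0.003, -0.0])
15 [0.462 0.191 0.086] ([2.87, 0.23, -2.63], [0.001, 0.003, -0.0])
30 [0.47  0.191 0.106] ([4.77, 0.23, -3.51], [0.001, 0.003, -0.0])
45 [0.482 0.192 0.123] ([6.83, 0.23, -3.87], [0.001, 0.003, -0.0])
60 [0.498 0.192 0.136] ([8.91, 0.23, -3.68], [0.001, 0.003, -0.0])
75 [0.517 0.193 0.145] ([10.87, 0.23, -2.96], [0.001, 0.003, -0.0])
90 [0.537 0.194 0.149] ([12.58, 0.23, -1.75], [0.001, 0.003, -0.0])
105 [0.558 0.195 0.147] ([13.92, 0.22, -0.15], [0.001, 0.003, -0.0])
120 [0.578 0.196 0.139] ([14.8, 0.22, 1.75], [0.001, 0.003, -0.0])
135 [0.595 0.197 0.127] ([15.15, 0.22, 3.81], [0.001, 0.003, -0.0])
150 [0.608 0.197 0.111] ([14.96, 0.22, 5.89], [0.001, 0.003, -0.0])
165 [0.617 0.198 0.092] ([14.24, 0.22, 7.85], [0.001, 0.003, -0.0])
180 [0.62  0.198 0.072] ([13.04, 0.21, 9.56], [0.001, 0.003, -0.0])
```

Request:
send_rows --steps '[{"translation": [0.6, 0, -0.7], "delta_rot": [0, 0, 0], "jaw": 0}, {"translation": [1.3, 0, -1.3], "delta_rot": [0, 0, 0], "jaw": 0}, {"translation": [2.1, 0, -2.0], "delta_rot": [0, 0, 0], "jaw": 0}, {"translation": [2.9, 0, -2.6], "delta_rot": [0, 0, 0], "jaw": 0}, {"translation": [3.8, 0, -3.1], "delta_rot": [0, 0, 0], "jaw": 0}, {"translation": [4.8, 0, -3.5], "delta_rot": [0, 0, 0], "jaw": 0}, {"translation": [5.8, 0, -3.7], "delta_rot": [0, 0, 0], "jaw": 0}, {"translation": [6.8, 0, -3.9], "delta_rot": [0, 0, 0], "jaw": 0}]'

```text
time: 4.15
tool_pos: [0.4811, 0.194, 0.1236]
tool_rot: [-0.008, 0.924, 0.02, 0.382]
contact_force: [-0.6, 0.4, -0.1]
gripper_width: -0.002
grasp_force: 0.3
```

```bash
cat >> h.py <<'E'
H=np.array([.558,.195,.0665])
def tcp(th,a,rad=.080,off=.003,lead=1):
    th,aa=np.radians(th),np.radians(a); d=np.array([np.cos(aa),-np.sin(aa)]); n=np.array([np.sin(aa),np.cos(aa)])
    u=np.array([-np.cos(th),np.sin(th)]); v=np.array([np.sin(th),np.cos(th)])
    c=u*rad-v*off-lead*.011*n-.014*d
    e=np.array([np.cos(.044),np.sin(.044),0]); return H+e*c[0]+np.array([0,0,c[1]])
E
python3 - <<'E'
from h import *
p,r=cur(); s=state(); print(p, s['joint_pos'].round(2), s['contact_force'])
for th in range(45,121,15):
    t=tcp(th,45); print(th,t.round(3),rel(t,rot(45)))
f=grab('side'); im=f['pixels'][170:320,170:370]; cv2.imwrite('pics/s2.png',cv2.resize(im,(800,600),interpolation=cv2.INTER_CUBIC))
E
```

```text
[0.48112213 0.19402192 0.12363584] [ 0.35 -0.48  2.41 -0.46  0.5   2.2 ] [-0.60340466  0.35070953 -0.14756634]
45 [0.482 0.192 0.123] ([-0.01, 0.24, 0.07], [0.001, 0.002, -0.0])
60 [0.498 0.192 0.136] ([2.08, 0.24, 0.26], [0.001, 0.002, -0.0])
75 [0.517 0.193 0.145] ([4.04, 0.24, 0.99], [0.001, 0.002, -0.0])
90 [0.537 0.194 0.149] ([5.74, 0.24, 2.19], [0.001, 0.002, -0.0])
105 [0.558 0.195 0.147] ([7.08, 0.23, 3.8], [0.001, 0.002, -0.0])
120 [0.578 0.196 0.139] ([7.96, 0.23, 5.7], [0.001, 0.002, -0.0])
```

View pics/s2.png

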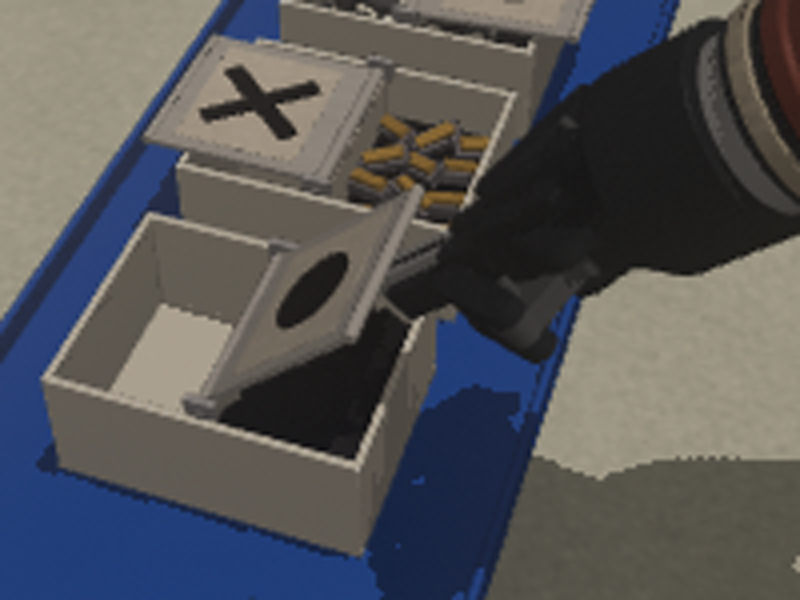

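The flap is up about 45–50°, its edge (350,335)–(418,195) riding on the fingertips, and the bin hasn't moved. I'll continue along the arc.

Request:
send_rows --steps '[{"translation": [1.0, 0.1, 0.1], "delta_rot": [0, 0, 0], "jaw": 0}, {"translation": [2.1, 0.1, 0.3], "delta_rot": [0, 0, 0], "jaw": 0}, {"translation": [3.1, 0.2, 0.6], "delta_rot": [0, 0, 0], "jaw": 0}, {"translation": [4.0, 0.2, 1.0], "delta_rot": [0, 0, 0], "jaw": 0}, {"translation": [4.9, 0.2, 1.6], "delta_rot": [0, 0, 0], "jaw": 0}, {"translation": [5.7, 0.2, 2.2], "delta_rot": [0, 0, 0], "jaw": 0}, {"translation": [6.4, 0.2, 3.0], "delta_rot": [0, 0, 0], "jaw": 0}, {"translation": [7.1, 0.2, 3.8], "delta_rot": [0, 0, 0], "jaw": 0}]'

```text
time: 5.0
tool_pos: [0.5591, 0.1953, 0.1464]
tool_rot: [-0.008, 0.924, 0.02, 0.382]
contact_force: [-0.5, 0.9, -0.6]
gripper_width: -0.003
grasp_force: 0.2
```

```bash
python3 - <<'E'
from h import *
p,r=cur(); s=state(); print(p, s['joint_pos'].round(2), s['contact_force'])
for th in range(105,166,15):
    t=tcp(th,45,.078); print(th,t.round(3),rel(t,rot(45)))
E
```

```text
[0.55914465 0.19533888 0.1464441 ] [ 0.29 -0.29  2.24 -0.39  0.46  2.1 ] [-0.52420536  0.89341579 -0.55644714]
105 [0.558 0.195 0.145] ([-0.23, 0.03, 0.01], [0.001, 0.002, -0.001])
120 [0.577 0.196 0.138] ([0.63, 0.03, 1.86], [0.001, 0.002, -0.001])
135 [0.593 0.197 0.126] ([0.97, 0.02, 3.87], [0.001, 0.002, -0.001])
150 [0.606 0.197 0.11 ] ([0.79, 0.02, 5.9], [0.001, 0.002, -0.001])
165 [0.615 0.198 0.092] ([0.09, 0.02, 7.81], [0.001, 0.002, -0.001])
```

Request:
send_rows --steps '[{"translation": [0.1, 0, 0.6], "delta_rot": [0, 0, 0], "jaw": 0}, {"translation": [0.4, 0, 1.2], "delta_rot": [0, 0, 0], "jaw": 0}, {"translation": [0.6, 0, 1.9], "delta_rot": [0, 0, 0], "jaw": 0}, {"translation": [0.8, 0, 2.6], "delta_rot": [0, 0, 0], "jaw": 0}, {"translation": [0.9, 0, 3.2], "delta_rot": [0, 0, 0], "jaw": 0}, {"translation": [1.0, 0, 3.9], "delta_rot": [0, 0, 0], "jaw": 0}, {"translation": [1.0, 0, 3.9], "delta_rot": [0, 0, 0], "jaw": 0}, {"translation": [1.0, 0, 3.9], "delta_rot": [0, 0, 0], "jaw": 0}]'

```text
time: 5.8
tool_pos: [0.5927, 0.1968, 0.1257]
tool_rot: [-0.008, 0.924, 0.02, 0.381]
contact_force: [-0.0, -0.7, 0.1]
gripper_width: -0.001
grasp_force: 0.0
```

```bash
python3 - <<'E'
from h import *
p,r=cur(); s=state(); print(p, s['joint_pos'].round(2), s['contact_force'])
for th,rad in [(135,.056),(145,.060),(155,.064),(165,.068),(172,.07),(178,.07)]:
    t=tcp(th,45,rad,.002,-1); print(th,t.round(3),rel(t,rot(45)))
f=grab('side'); im=f['pixels'][170:320,150:350]; cv2.imwrite('pics/s3.png',cv2.resize(im,(800,600),interpolation=cv2.INTER_CUBIC))
E
```

```text
[0.59271572 0.19678237 0.12570025] [ 0.27 -0.17  2.17 -0.42  0.4   2.13] [-0.02135684 -0.73310758  0.10813265]
135 [0.594 0.197 0.125] ([0.06, 0.03, 0.13], [0.001, 0.002, -0.0])
145 [0.604 0.197 0.12 ] ([0.4, 0.02, 1.17], [0.001, 0.002, -0.0])
155 [0.613 0.197 0.113] ([0.54, 0.02, 2.33], [0.001, 0.002, -0.0])
165 [0.621 0.198 0.104] ([0.45, 0.02, 3.55], [0.001, 0.002, -0.0])
172 [0.625 0.198 0.096] ([0.18, 0.02, 4.38], [0.001, 0.002, -0.0])
178 [0.626 0.198 0.089] ([-0.28, 0.02, 4.96], [0.001, 0.002, -0.0])
```

View pics/s3.png

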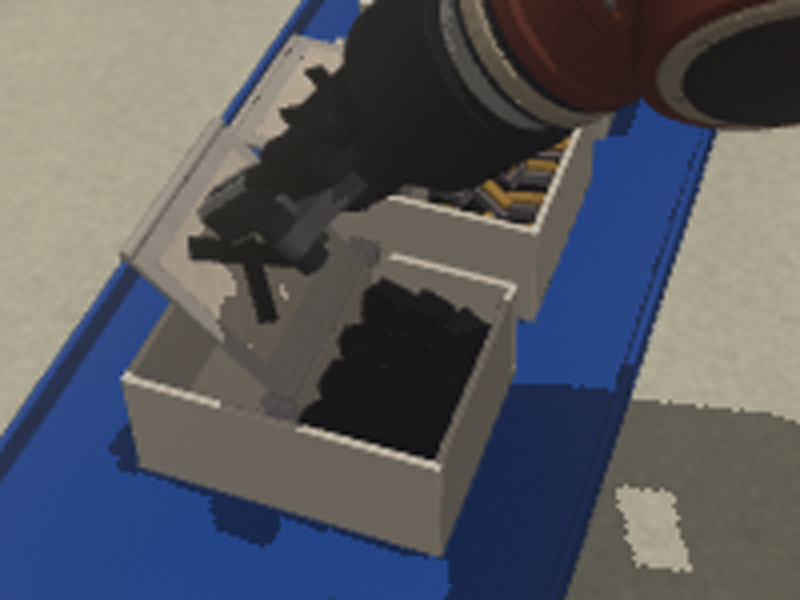

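The flap is at about 135°, crossed face toward the tip, with the relays uncovered. I'll press on down with the lower tip corner.

Request:
send_rows --steps '[{"translation": [0.2, 0, 0.6], "delta_rot": [0, 0, 0], "jaw": 0}, {"translation": [0.4, 0, 1.2], "delta_rot": [0, 0, 0], "jaw": 0}, {"translation": [0.5, 0, 1.8], "delta_rot": [0, 0, 0], "jaw": 0}, {"translation": [0.5, 0, 2.3], "delta_rot": [0, 0, 0], "jaw": 0}, {"translation": [0.5, 0, 2.9], "delta_rot": [0, 0, 0], "jaw": 0}, {"translation": [0.4, 0, 3.5], "delta_rot": [0, 0, 0], "jaw": 0}, {"translation": [0.3, 0, 4.0], "delta_rot": [0, 0, 0], "jaw": 0}, {"translation": [0.2, 0, 4.4], "delta_rot": [0, 0, 0], "jaw": 0}]'

```text
time: 6.65
tool_pos: [0.6253, 0.1982, 0.0956]
tool_rot: [-0.008, 0.924, 0.02, 0.381]
contact_force: [-0.6, 0.5, -0.5]
gripper_width: -0.004
grasp_force: 0.1
```

```bash
python3 - <<'E'
from h import *
p,r=cur(); s=state(); print(p, s['contact_force'])
for z in (.089,.086,.083): print(z,rel([.626,.198,z],rot(45)))
f=grab('side');w=cloud(f); P=w.reshape(-1,3)
for nm,y in(('a',.198),('c',.06)):
    s=P[(P[:,0]>.57)&(P[:,0]<.66)&(abs(P[:,1]-y)<.04)&(P[:,2]>.055)&(P[:,2]<.085)]
    print(nm,len(s),[(x,np.median(s[abs(s[:,0]-x)<.005][:,2]).round(4)) for x in (.58,.59,.60,.62,.64)])
E
```

```text
[0.62532919 0.19820352 0.095625  ] [-0.58809618  0.45385182 -0.54405392]
0.089 ([-0.42, 0.02, 0.52], [0.001, 0.002, -0.0])
0.086 ([-0.63, 0.02, 0.73], [0.001, 0.002, -0.0])
0.083 ([-0.84, 0.02, 0.94], [0.001, 0.002, -0.0])
a 1121 [(0.58, np.float64(0.0725)), (0.59, np.float64(0.0744)), (0.6, np.float64(0.076)), (0.62, np.float64(0.0794)), (0.64, np.float64(0.0824))]
c 95 [(0.58, np.float64(nan)), (0.59, np.float64(nan)), (0.6, np.float64(nan)), (0.62, np.float64(nan)), (0.64, np.float64(0.0687))]
  return _methods._mean(a, axis=axis, dtype=dtype,
  ret = ret.dtype.type(ret / rcount)
```

Request:
send_rows --steps '[{"translation": [-0.1, 0, 0.15], "delta_rot": [0, 0, 0], "jaw": 0}, {"translation": [-0.2, 0, 0.25], "delta_rot": [0, 0, 0], "jaw": 0}, {"translation": [-0.3, 0, 0.35], "delta_rot": [0, 0, 0], "jaw": 0}, {"translation": [-0.35, 0, 0.45], "delta_rot": [0, 0, 0], "jaw": 0}, {"translation": [-0.45, 0, 0.55], "delta_rot": [0, 0, 0], "jaw": 0}, {"translation": [-0.5, 0, 0.6], "delta_rot": [0, 0, 0], "jaw": 0}, {"translation": [-0.55, 0, 0.65], "delta_rot": [0, 0, 0], "jaw": 0}, {"translation": [-0.55, 0, 0.65], "delta_rot": [0, 0, 0], "jaw": 0}]'

```text
time: 7.5
tool_pos: [0.6259, 0.1983, 0.0878]
tool_rot: [-0.008, 0.924, 0.02, 0.382]
contact_force: [-1.2, -0.5, 0.5]
gripper_width: 0.001
grasp_force: 0.0
```

```bash
cat > chk.py <<'E'
from h import *
p,r=cur(); s=state(); print(p, s['contact_force'])
f=grab('side');w=cloud(f); P=w.reshape(-1,3)
s=P[(P[:,0]>.575)&(P[:,0]<.642)&(abs(P[:,1]-.198)<.038)&(P[:,2]>.055)&(P[:,2]<.085)]
m=abs(s[:,2]-np.median(s[:,2]))<.02
for _ in range(3):
    k=np.polyfit(s[m,0]-.558,s[m,2],1); m=abs(np.polyval(k,s[:,0]-.558)-s[:,2])<.0025
print('slope deg',np.degrees(np.arctan(k[0])),'z at hinge',k[1],m.sum())
E
python3 chk.py
```

```text
[0.62588879 0.19828511 0.0877532 ] [-1.17020736 -0.46843162  0.47817389]
slope deg 3.1534284790194733 z at hinge 0.06906384921340207 765
```

Request:
send_rows --steps '[{"translation": [-0.05, 0, 0.05], "delta_rot": [0, 0, 0], "jaw": 0}, {"translation": [-0.1, 0, 0.1], "delta_rot": [0, 0, 0], "jaw": 0}, {"translation": [-0.15, 0, 0.15], "delta_rot": [0, 0, 0], "jaw": 0}, {"translation": [-0.2, 0, 0.2], "delta_rot": [0, 0, 0], "jaw": 0}, {"translation": [-0.25, 0, 0.25], "delta_rot": [0, 0, 0], "jaw": 0}, {"translation": [-0.25, 0, 0.25], "delta_rot": [0, 0, 0], "jaw": 0}, {"translation": [-0.25, 0, 0.25], "delta_rot": [0, 0, 0], "jaw": 0}, {"translation": [-0.25, 0, 0.25], "delta_rot": [0, 0, 0], "jaw": 0}]'

```text
time: 8.35
tool_pos: [0.6259, 0.1983, 0.0842]
tool_rot: [-0.008, 0.924, 0.02, 0.382]
contact_force: [0.7, 0.8, -1.4]
gripper_width: -0.003
grasp_force: 0.0
```

```bash
python3 chk.py
```

```text
[0.62585394 0.19827236 0.08420746] [ 0.67230163  0.77847595 -1.41965922]
slope deg 0.11864287185096614 z at hinge 0.0691661904011025 722
```

Request:
send_rows --steps '[{"translation": [-0.01, 0, 0.01], "delta_rot": [0, 0, 0], "jaw": 0}, {"translation": [-0.02, 0, 0.02], "delta_rot": [0, 0, 0], "jaw": 0}, {"translation": [-0.03, 0, 0.03], "delta_rot": [0, 0, 0], "jaw": 0}, {"translation": [-0.04, 0, 0.04], "delta_rot": [0, 0, 0], "jaw": 0}, {"translation": [-0.05, 0, 0.05], "delta_rot": [0, 0, 0], "jaw": 0}, {"translation": [-0.05, 0, 0.05], "delta_rot": [0, 0, 0], "jaw": 0}, {"translation": [-0.05, 0, 0.05], "delta_rot": [0, 0, 0], "jaw": 0}, {"translation": [-0.05, 0, 0.05], "delta_rot": [0, 0, 0], "jaw": 0}]'

```text
time: 9.2
tool_pos: [0.626, 0.1983, 0.0836]
tool_rot: [-0.008, 0.924, 0.02, 0.382]
contact_force: [-0.6, -0.4, 1.6]
gripper_width: 0.002
grasp_force: 0.3
```

```bash
python3 chk.py
```

```text
[0.62595597 0.19828478 0.0836405 ] [-0.63776227 -0.3926456   1.60002199]
slope deg -0.2739160729546015 z at hinge 0.06933491560755581 710
```

Flat. Now I'll retreat straight up.

Request:
send_rows --steps '[{"translation": [0.5, 0, -0.5], "delta_rot": [0, 0, 0], "jaw": 0}, {"translation": [1.5, 0, -1.5], "delta_rot": [0, 0, 0], "jaw": 0}, {"translation": [4.0, 0, -4.0], "delta_rot": [0, 0, 0], "jaw": 0}, {"translation": [7.0, 0, -7.0], "delta_rot": [0, 0, 0], "jaw": 0}, {"translation": [8.0, 0, -11.0], "delta_rot": [0, 0, 0], "jaw": 0}, {"translation": [8.0, 0, -15.0], "delta_rot": [0, 0, 0], "jaw": 0}, {"translation": [8.0, 0, -19.0], "delta_rot": [0, 0, 0], "jaw": 0}, {"translation": [8.0, 0, -19.0], "delta_rot": [0, 0, 0], "jaw": 0}]'

```text
time: 10.05
tool_pos: [0.5486, 0.196, 0.2827]
tool_rot: [-0.01, 0.922, 0.02, 0.387]
contact_force: [0.8, 0.7, 0.2]
gripper_width: -0.001
grasp_force: 0.0
```

```bash
python3 chk.py; python3 - <<'E'
from h import *
f=load('side'); cv2.imwrite('pics/s4.png',cv2.resize(f['pixels'],(800,600),interpolation=cv2.INTER_CUBIC))
E
```

```text
[0.54860042 0.19600532 0.28271433] [0.76081115 0.69602073 0.16113708]
slope deg -0.26559161227035416 z at hinge 0.06929559055759993 1269
```

View pics/s4.png

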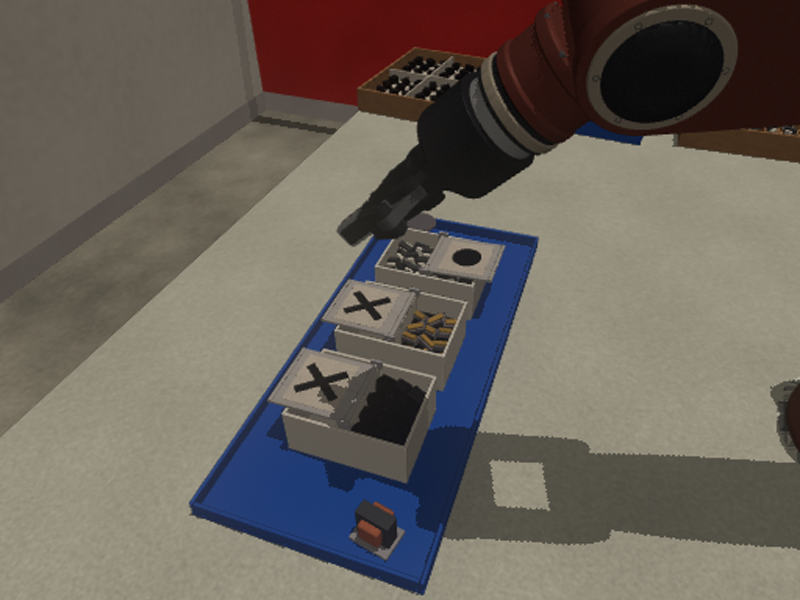

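The left bin's flap now lies flat over the empty side, crossed face up (cross at (322,382)), and its relays are open at (390,405). The bins, the other two flaps, the transformer (377,525) and the reel look unchanged. The arm is clear, so I'll hand it in.

```bash
python3 -c "
from plant import *
print(job_done())"
```

```text
the job is handed in; nothing more can be done
None
```

The sold-out bin's (left) flap now lies flat, crossed face up, over its empty far compartment with the relays open; in the last picture nothing else had moved, and the job was handed in at about 10 s (no verdict returned).

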